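# Refit a box strike in an over-long old housing

### The job

Fit the steel box strike into the old housing on the narrow edge of the wooden frame piece, its dust box down in the mortise and its plate flat on the housing floor. Then slide the rectangular wooden packer into the gap left at the end of the plate, at whichever end it is wide enough, so that it sits flat on the housing floor, square, with its ends level with the faces of the frame to within a few millimetres. Finally press the strike plate firmly down flush with the fingers and finish while still holding it pressed, packer let go, ready for the screws to be driven; leave the other things on the bench where they are.

Things in the scene. Friction and masses are not known exactly. Their poses are not given: they have to be found in the camera images.
- frame: fixed wooden door-frame offcut, edge up: 40 mm wide (x), 240 long (y), 62 high; origin centre of underside. A housing 5 mm deep (floor at z 57) runs along its top from y -85 to +85, open to both long faces; in mid-floor a mortise 24 (x) by 64 (y), 24 deep. Two plywood cross feet 92 (x) by 20 by 30 high at y -109 and +109
- patch_long: fixed pale wood filler glued in one end of the housing (either end), frame-wide, level with the top; fills the last 22 mm, leaving about 8 mm beside the seated strike. Origin: housing floor at that end of the housing, 85 mm from the frame's middle; y along the frame
- patch_short: the same at the other end; fills only the last 4 mm, leaving about 26 mm (24 to 28) beside the seated strike. Origin: housing floor at that end of the housing, 85 mm from the frame's middle; y along the frame
- strike: loose steel box strike, 0.2 kg: plate 40 mm (x) by 110 (y), 5 thick, slot 12 by 46 in its middle; below it a dust box 20 (x) by 60 (y), 20 deep, only 15 by 55 over its lowest 4 mm. Starts standing on the box on the bench. Origin: middle of the plate's underside, z up. Either way round fits
- packer: loose rectangular block of pale wood, 40 mm (its x, goes across the frame) by 21 mm (its y, goes along the frame) by 10 mm high, 0.02 kg, lying flat on the bench. In place it stands 5 mm proud of the frame, to be planed off later. Origin: centre of its underside
- wedge: bystander: loose wooden wedge, 70 mm long (x) by 30 mm, tapering from 16 to 4 mm high; origin: centre of its underside
- cylinder_brass: bystander: loose brass lock cylinder, 17 by 69 by 44 mm high; origin: centre of its underside
- padlock_big: bystander: loose brass padlock lying flat, 67 by 44 by 15 mm high; origin: centre of its underside
- screwdriver_red: bystander: loose screwdriver with a red handle, 192 mm long (y), 29 mm high; origin: centre of its underside
- glue_bottle: bystander: loose white glue bottle, 42 mm across, 168 mm high; origin: centre of its underside
- mug: bystander: loose mug, 78 mm across and 93 mm high; origin: centre of its underside
- pencil: bystander: loose yellow pencil, 136 mm long (y), 7 mm thick; origin: centre of its underside
Not all that is in view belongs to the job. Leave any orange look-alike of the packer alone.

How it is judged:
On the way, in this order (a step that is already met when the one before it is completed fails the run):
1. the strike is seated in the housing, dust box in the mortise (x of strike in the frame of frame between -0.003 and 0.003 m and y of strike in the frame of frame between -0.004 and 0.004 m and z of strike in the frame of frame between 0.0555 and 0.0585 m and angle between the y axis of strike and the y axis of frame, either way round below 0.08 rad and angle between strike's own z axis and vertical below 0.05 rad), for 0.2 s.
2. the packer lies flat in the wide gap and is let go (all of step 1 and x of packer in the frame of frame between -0.005 and 0.005 m and z of packer in the frame of frame between 0.0555 and 0.0585 m and horizontal distance between packer and patch_short below 0.0225 m and angle between the y axis of packer and the y axis of frame, either way round below 0.15 rad and angle between packer's own z axis and vertical below 0.1 rad and contact force between each of the arm, the fingers and packer below 0.3 N), for 0.2 s.
At the end, for the whole second after the job is handed in: Strike in the housing (3 mm across, 4 mm along, 1.5 mm in height, 0.08 rad); packer flat in the wide gap (1.5 mm in height, 5 mm across, 0.15 rad), untouched; fingers press the strike with over 5 N so that it bears on the frame with 6 to 60 N; other things moved under 25 mm (all of step 2 and contact force between the fingers and strike above 5 N and contact force between strike and frame between 6 and 60 N and linear speed of each of strike, packer below 0.02 m/s); the arm keeps its last pose, push and grip.
It fails at once if another thing on the bench is moved by more than 25 mm (distance of any of wedge, cylinder_brass, padlock_big, screwdriver_red, glue_bottle, mug, pencil from where it was at the start of the episode above 0.025 m).
It also fails if it takes over 58 s, if anything falls off the work surface, if the arm or the gripper's body presses on something with over 40 N, if the wrist force passes 120 N, or if a joint passes its speed limit or range.

### The arm

A 6-joint arm with a two-finger parallel gripper is mounted at the origin on a cart in front of the work surface, level with it; the furniture and walls round the work are solid. World frame = base frame: x ahead of the robot, y to its left, z up, the work surface at z = 0. Lengths are in m, angles in rad, forces in N, time in s.
With the tool pointing down it reaches from about 0.375 to 0.825 m from the base axis. Payload 5.5 kg.
Tool frame: the origin (TCP) lies at the very end of the fingers, on their centre line; the grasp point (between the pads) lies manip.hold_point_z behind it (manip.hold_point_z is the distance from the TCP to the grasp point, in m); z points along the fingers, y is the line along which they close (so a half turn about z gives the same grasp; the last joint's range is limited). The gripper opens to 85 mm and grips with 20 to 120 N. Pads are 22 mm wide; open, the fingers measure 114 mm over their backs; the gripper's body (76 mm by 85 mm) begins 54 mm behind the grasp point. The pads swing forward as they close: fully open they stand 13 mm farther back than shut.
Start: joints at [1.171, 0.314, -0.047, 1.21, 0, 1.571], TCP at [0.234, 0.553, 0.195] pointing down, gripper open.
Joint ranges: [-2.67, 2.67], [-0.69, 1.73], [-1.03, 1.25], [-2.08, 2.16], [-1.42, 1.45], [-3.14, 3.14]. Speed limits (rad/s): [2.39, 2.39, 3.01, 3.14, 3.14, 3.14].

### API

Orientations are given as [roll, pitch, yaw] about the fixed x, y, z axes, in that order (R = Rz(yaw) Ry(pitch) Rx(roll)).
In Python, from station import manip, optics gives the robot as it stands. The module is installed in compiled form; this text tells all that it offers.
- The arm moves only by the tool carry_out, never from a script. Its argument "moves" is a list of rows, each an object with "angular": the turn, a rotation vector about the tool's x, y, z in degrees, a list of three; "dp": the shift along the tool's x, y, z in cm, a list of three; "gripper": the finger opening in cm, from 0 to 8.54. In form: [{"angular": [rx, ry, rz], "dp": [tx, ty, tz], "gripper": gripper}, ...]. A call has 1 to 10 rows; each row shifts and turns the commanded pose from where the row before left it, along the tool's axes as they then stand; what a row does not reach is not made up. A row lasts 1/8 s, in which the tool goes at most 62.5 mm and 10.7 degrees, less where a joint would pass 70% of its speed; a pose out of reach is approached as far as the arm can. A call is refused whole if a number of a shift passes 6.25 or a number of a turn 10.7, either way. A call with a gripper value outside its range is refused whole. The fingers move at their own pace and stop on an object; "newtons" is the grip in N (left out, the last holds). Time passes only in rows, so rows that do not move let the fingers close. It gives the time, the measured TCP pose, the force, the opening and the grip force at its end, in the units of the state.
- manip.get_obs(): the state, without advancing time (a new reading comes with each control period).
- optics.get_image(name): name is "scene" or "top" or "wrist"; returns a dict with "image" (480x640x3 uint8, red, green, blue), "depth" (480x640 float32, m along the optical axis (not along the pixel's ray), 0 where there is no reading), "fx", "fy", "cx", "cy" (pixels), "dist" ([k1, k2, p1, p2, k3] as OpenCV has them; the pictures are not rectified), "world_from_camera" (4x4, takes a point from camera to world coordinates). Camera axes: x right, y down, z forward; pixel columns grow to the right and rows downward; lengths in m; the calibration is good to about 2 mm. A picture is of the moment at which its call begins.
- manip.close_job(): hands the job in; it is judged then, once.
The state is a dict: "clock": time; "joints": joint angles; "dq": joint speeds; "joint_torque": joint torques, N m; "eef_pos": TCP position; "tool_rot": TCP orientation; "force": force on the tool from outside, world axes, zero at the start; "wrist_torque": the same for the moment, N m; "grip_width": finger opening in m; "gripper_force": force on a finger pad.
Only numpy, scipy, OpenCV 4.12 (cv2) and the standard library are available. Lean on these libraries where they do the work, as an engineer would, in place of code of your own. Each camera call takes 0.05 s, during which the arm holds its last target. There are 200 camera calls.

## Working session

There is one attempt and no reset: what is moved stays moved. The work goes in short steps, Python scripts to look and compute and a tool call to move; the robot and the scene stay as the last step left them, time stands still between calls to the robot, and variables do not carry over. Pictures are saved under pics/ and viewed, at most 10 in all, crops included, and the job is handed in when it is done.

Besides the shell and the picture viewer there is one more tool, called after "Call:" by a JSON object that holds its "fn" and its "kwargs". carry_out: Moves the arm, as the interface text tells. Its arguments: {"type":"object","properties":{"moves":{"type":"array"},"newtons":{"type":"number"}},"required":["moves"]}

```bash
mkdir -p pics; cat > h.py <<'E'
import numpy as np, cv2
from station import manip, optics
def shot(n):
    d=optics.get_image(n); np.savez(f'{n}.npz',**d); return d
def load(n): return dict(np.load(f'{n}.npz'))
def K(d): return np.array([[d['fx'],0,d['cx']],[0,d['fy'],d['cy']],[0,0,1]],float)
def ray(d,uv,z):
    "intersect pixel rays with world plane z"
    p=cv2.undistortPoints(np.array(uv,float).reshape(-1,1,2),K(d),np.array(d['dist'],float)).reshape(-1,2)
    T=d['world_from_camera']; v=np.c_[p,np.ones(len(p))]@T[:3,:3].T
    return T[:3,3]+v*((z-T[2,3])/v[:,2])[:,None]
def cloud(d):
    H,W=d['depth'].shape; uv=np.stack(np.meshgrid(np.arange(W),np.arange(H)),-1).reshape(-1,1,2).astype(float)
    p=cv2.undistortPoints(uv,K(d),np.array(d['dist'],float)).reshape(-1,2)
    z=d['depth'].reshape(-1,1); c=np.c_[p*z,z]; T=d['world_from_camera']
    return (c@T[:3,:3].T+T[:3,3]).reshape(H,W,3)
E
python3 - <<'E'
from h import *
print(manip.get_obs(), manip.hold_point_z)
for n in('top','scene'):
    d=shot(n); cv2.imwrite(f'pics/{n}0.png',d['image'][:,:,::-1]); print(n,d['world_from_camera'],d['fx'],d['dist'])
E
```

```text
{'clock': 0.0, 'joints': array([ 1.17099055e+00,  3.14210937e-01, -4.80916747e-02,  1.21022706e+00,
       -2.07435304e-05,  1.57080402e+00]), 'dq': array([ 0.00053441,  0.00117258,  0.00057997,  0.00196536, -0.00015466,
        0.00098297]), 'joint_torque': array([ 1.36716491e-03, -5.39592469e+01,  3.39746296e+01,  1.90070813e-02,
       -7.07127413e-06, -3.59926968e-07]), 'eef_pos': array([0.23329328, 0.55206984, 0.19403817]), 'tool_rot': array([-3.13985931e+00,  2.07568313e-05,  2.74177922e+00]), 'force': array([-0.4346151 ,  0.64422423, -0.6066069 ]), 'wrist_torque': array([ 0.01160172, -0.02251334, -0.03081164]), 'gripper_force': 0.0, 'grip_width': 0.08582231503017677} 0.0187
top [[-0.0200484  -0.99129719  0.1301074   0.48387873]
 [-0.99950171  0.01669869 -0.0267859   0.11682326]
 [ 0.02438017 -0.13057959 -0.99113802  0.90175187]
 [ 0.          0.          0.          1.        ]] 516.4313310705489 [-0.0010071  0.         0.         0.         0.       ]
scene [[-0.47295163 -0.42294409  0.77293923 -0.10831917]
 [-0.881027    0.21665671 -0.42053691  0.45260188]
 [ 0.01040113 -0.87987395 -0.47509331  0.46170523]
 [ 0.          0.          0.          1.        ]] 452.4493031328351 [0.00995033 0.         0.         0.         0.        ]
```

View pics/top0.png

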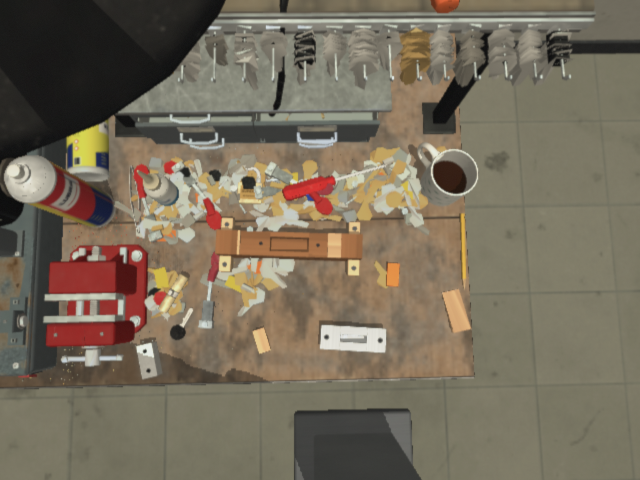

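View pics/scene0.png

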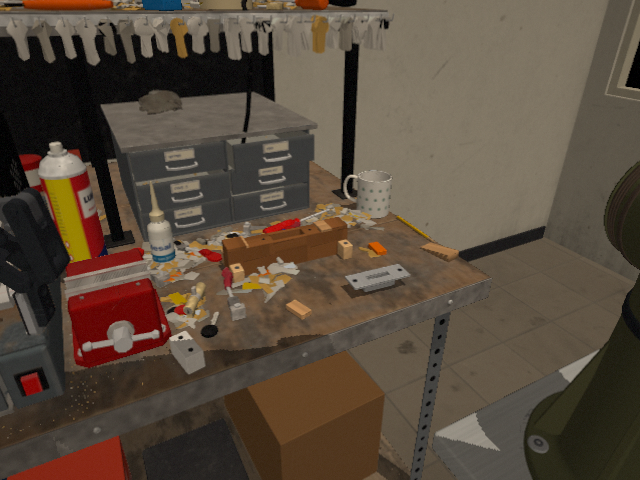

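Top view: candidates for the packer are the pale block (262,340), the orange look-alike (393,274) and the wedge (456,310). I choose (262,340). The strike is at (352,338), and the frame at (289,245) has a wide pale patch on its right, at (338,245). One close crop to check the choice.

```bash
python3 - <<'E'
from h import *
d=load('top'); a=d['image'][210:370,200:400,::-1]
cv2.imwrite('pics/c1.png',cv2.resize(a,None,fx=4,fy=3.75 if 0 else 3.75,interpolation=cv2.INTER_CUBIC)[:600,:800])
P=cloud(d)
for n,uv in dict(packer=(262,340),strike=(335,337),frame=(265,244),patch=(337,246),wedge=(456,310),orange=(393,274)).items(): print(n,P[uv[1],uv[0]].round(4))
E
```

```text
packer [0.4314 0.2023 0.0062]
strike [0.4348 0.0788 0.0246]
frame [0.5894 0.1918 0.0579]
patch [0.5837 0.0738 0.0613]
wedge [ 0.4753 -0.1312  0.0109]
orange [ 0.5392 -0.0246  0.0115]
```

View pics/c1.png

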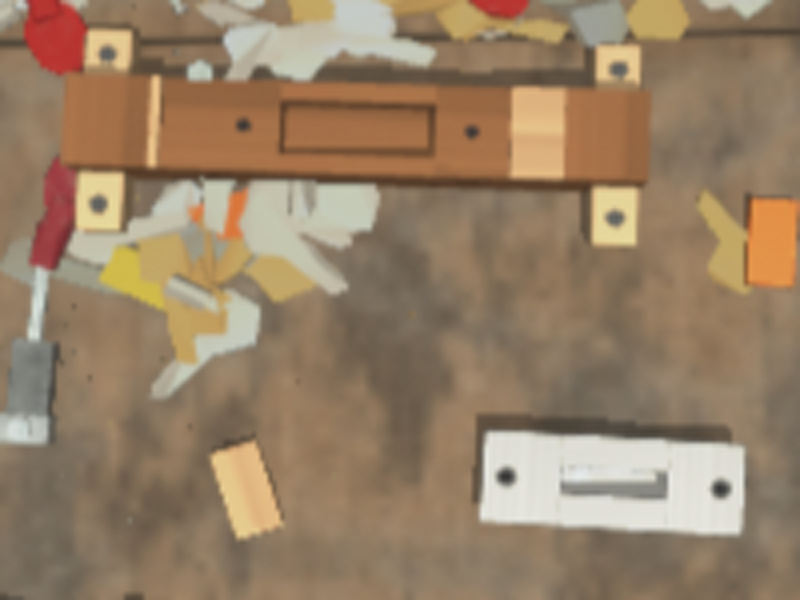

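Crop: frame corners (67,75),(650,92),(650,183),(62,165). The short patch is the thin strip on the left at (154,120), the long patch is at (538,132). Strike corners are (485,430),(745,446),(741,535),(480,521), packer corners (210,453),(253,438),(284,524),(240,540). The block at (247,490) is pale and about 2:1, so it is the packer.

```bash
python3 - <<'E'
from h import *
d=load('top')
def go(n,c,z,ax):
    c=np.array(c,float); c=np.c_[(c[:,0]+.5)/4-.5+200,(c[:,1]+.5)/3.75-.5+210]
    w=ray(d,c,z); m=w.mean(0)
    e=[np.linalg.norm(w[(i+1)%4]-w[i]).round(4) for i in range(4)]
    r=(w[0]-w[1]+w[3]-w[2]) if ax==0 else (w[0]-w[3]+w[1]-w[2])
    print(n,m.round(4),'edges',e,'long axis deg',np.degrees(np.arctan2(r[1],r[0])).round(2))
go('frame',[(67,75),(650,92),(650,183),(62,165)],.062,0)
go('mortise',[(282,100),(433,105),(433,155),(280,150)],.057,0)
go('strike',[(485,430),(745,446),(741,535),(480,521)],.025,0)
go('packer',[(210,453),(253,438),(284,524),(240,540)],.01,1)
# depth cloud fit strike
P=cloud(d); 
def fit(n,sl,zlo,zhi):
    Q=P[sl].reshape(-1,3); Q=Q[(Q[:,2]>zlo)&(Q[:,2]<zhi)]
    r=cv2.minAreaRect((Q[:,:2]*1000).astype(np.float32)); print(n,r,Q[:,2].mean())
fit('strike',np.s_[315:360,312:395],.018,.032)
fit('packer',np.s_[322:358,248:275],.006,.016)
fit('frame',np.s_[225:262,212:368],.05,.07)
o=manip.get_obs();print(o['eef_pos'],o['tool_rot'])
E
```

```text
frame [0.5884 0.1521 0.062 ] edges [np.float64(0.239), np.float64(0.0401), np.float64(0.2396), np.float64(0.0395)] long axis deg 87.18
mortise [0.5895 0.1527 0.057 ] edges [np.float64(0.0622), np.float64(0.0221), np.float64(0.0628), np.float64(0.0221)] long axis deg 87.0
strike [0.4319 0.049  0.025 ] edges [np.float64(0.1094), np.float64(0.0392), np.float64(0.1092), np.float64(0.04)] long axis deg 85.31
packer [0.4318 0.2032 0.01  ] edges [np.float64(0.0193), np.float64(0.0406), np.float64(0.0197), np.float64(0.0409)] long axis deg 18.19
strike ((432.6072082519531, 48.822757720947266), (110.0157699584961, 40.05206298828125), 85.19984436035156) 0.025040025186367512
packer ((431.9674987792969, 203.51487731933594), (39.9173469543457, 21.265594482421875), 16.566165924072266) 0.010019918799266494
frame ((589.6060791015625, 152.5792236328125), (240.28195190429688, 40.6816291809082), 87.27821350097656) 0.05901247559217229
[0.23331942 0.55216478 0.19415489] [-3.14010942e+00  1.95697457e-05  2.74181078e+00]
```

```bash
cat >> h.py <<'E'
from scipy.spatial.transform import Rotation as Ro
def plan(x,y,z,yaw):
    "yaw deg = direction of tool x; prints turn needed and shift in tool axes AFTER the turn"
    o=manip.get_obs(); p=o['eef_pos']; rz=np.degrees(o['tool_rot'][2])
    Rc=Ro.from_euler('xyz',o['tool_rot']); Rt=Ro.from_euler('xyz',[180,0,yaw],degrees=True)
    print('t',o['clock'],'pos',p.round(4),'yaw',rz.round(2),'w',o['grip_width'].round(4),'gf',o['gripper_force'],'F',o['force'].round(1))
    print('rotvec deg',np.degrees((Rc.inv()*Rt).as_rotvec()).round(2),'dp cm after',(Rt.inv().apply(np.array([x,y,z])-p)*100).round(2),'dp cm now axes',(Rc.inv().apply(np.array([x,y,z])-p)*100).round(2))
E
python3 - <<'E'
from h import *
plan(.4322,.049,.15,85.25)
E
```

```text
Traceback (most recent call last):
  File "h.py", line 22, in plan
    print('t',o['clock'],'pos',p.round(4),'yaw',rz.round(2),'w',o['grip_width'].round(4),'gf',o['gripper_force'],'F',o['force'].round(1))
                                                                ^^^^^^^^^^^^^^^^^^^^^
AttributeError: 'float' object has no attribute 'round'
```

Call:
{"fn": "carry_out", "kwargs": {"moves": [{"angular":[0,0,9],"dp":[0,0,0],"gripper":8.5},{"angular":[0,0,9],"dp":[0,0,0],"gripper":8.5},{"angular":[0,0,9],"dp":[0,0,0],"gripper":8.5},{"angular":[0,0,9],"dp":[0,0,0],"gripper":8.5},{"angular":[0,0,9],"dp":[0,0,0],"gripper":8.5},{"angular":[0,0,9],"dp":[0,0,0],"gripper":8.5},{"angular":[0,0,9],"dp":[0,0,0],"gripper":8.5},{"angular":[0,0,8.8],"dp":[0,0,0],"gripper":8.5}]}}

```text
clock: 1.1
eef_pos: [0.2334, 0.5523, 0.1944]
tool_rot: [-3.141, 0.001, 1.484]
force: [-1.1, -0.9, 0.1]
grip_width: 0.0853
gripper_force: 0.0
```

```bash
python3 - <<'E'
from h import *
plan(.4322,.049,.15,85.25)
E
```

```text
Traceback (most recent call last):
  File "h.py", line 22, in plan
    print('t',o['clock'],'pos',p.round(4),'yaw',rz.round(2),'w',o['grip_width'].round(4),'gf',o['gripper_force'],'F',o['force'].round(1))
                                                                ^^^^^^^^^^^^^^^^^^^^^
AttributeError: 'float' object has no attribute 'round'
```

Call:
{"fn": "carry_out", "kwargs": {"moves": [{"angular":[0,0,0],"dp":[-5.39,2.67,0],"gripper":8.5},{"angular":[0,0,0],"dp":[-5.39,2.67,0],"gripper":8.5},{"angular":[0,0,0],"dp":[-5.39,2.67,0],"gripper":8.5},{"angular":[0,0,0],"dp":[-5.39,2.67,0],"gripper":8.5},{"angular":[0,0,0],"dp":[-5.39,2.67,0],"gripper":8.5},{"angular":[0,0,0],"dp":[-5.39,2.67,1],"gripper":8.5},{"angular":[0,0,0],"dp":[-5.39,2.67,1],"gripper":8.5},{"angular":[0,0,0],"dp":[-5.39,2.67,1],"gripper":8.5},{"angular":[0,0,0],"dp":[-5.39,2.67,1],"gripper":8.5},{"angular":[0,0,0],"dp":[0,0,0],"gripper":7}]}}

```text
clock: 2.35
eef_pos: [0.4334, 0.0457, 0.1539]
tool_rot: [-3.14, 0.001, 1.481]
force: [-0.8, -0.2, 0.3]
grip_width: 0.0705
gripper_force: 0.0
```

```bash
sed -i "s/o\['grip_width'\].round(4)/round(o['grip_width'],4)/" h.py; python3 - <<'E'
from h import *
plan(.4322,.049,.013,85.25)
d=shot('wrist'); cv2.imwrite('pics/w1.png',d['image'][:,:,::-1])
P=cloud(d); Q=P.reshape(-1,3); m=(Q[:,2]>.021)&(Q[:,2]<.029)&(d['depth'].ravel()>0)&(abs(Q[:,0]-.432)<.04)&(abs(Q[:,1]-.049)<.08)
print(m.sum(),cv2.minAreaRect((Q[m,:2]*1000).astype(np.float32)))
E
```

```text
t 2.35 pos [0.4334 0.0457 0.1539] yaw 84.88 w 0.0705 gf 0.0 F [-0.8 -0.2  0.3]
rotvec deg [-0.08  0.06 -0.37] dp cm after [ 0.31 -0.15 14.09] dp cm now axes [ 0.33 -0.13 14.09]
4267 ((434.1016540527344, 48.09999084472656), (109.38339233398438, 39.996028900146484), 85.370849609375)
```

View pics/w1.png

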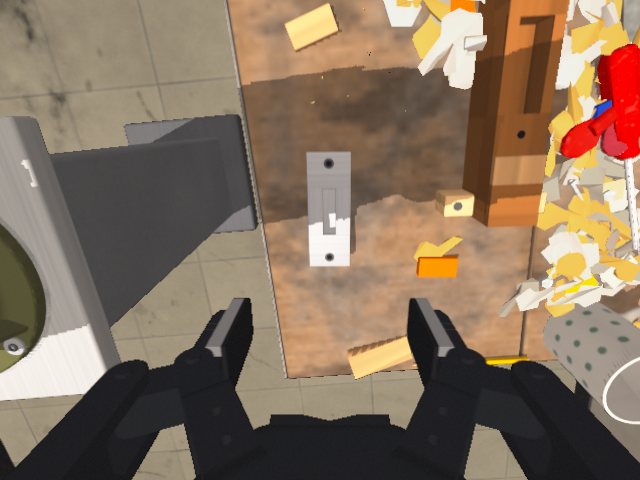

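The wrist view shows the strike at (329,210), centred between the fingertips at (240,·) and (420,·). I'll go down and grip.

Call:
{"fn": "carry_out", "kwargs": {"moves": [{"angular":[0,0,-0.4],"dp":[0.28,0,4],"gripper":6},{"angular":[0,0,0],"dp":[0,0,4],"gripper":6},{"angular":[0,0,0],"dp":[0,0,3],"gripper":6},{"angular":[0,0,0],"dp":[0,0,1.6],"gripper":6},{"angular":[0,0,0],"dp":[0,0,1.4],"gripper":6},{"angular":[0,0,0],"dp":[0,0,0],"gripper":3.5},{"angular":[0,0,0],"dp":[0,0,0],"gripper":3.5},{"angular":[0,0,0],"dp":[0,0,0],"gripper":3.5},{"angular":[0,0,0],"dp":[0,0,0],"gripper":3.5}], "newtons": 40}}

```text
clock: 3.52
eef_pos: [0.434, 0.0523, 0.0154]
tool_rot: [3.141, -0.0, 1.495]
force: [0.8, 0.3, -0.3]
grip_width: 0.0349
gripper_force: 0.0
```

```bash
python3 - <<'E'
from h import *
plan(.589,.1525,.15,87.2)
E
```

```text
t 3.525 pos [0.434  0.0523 0.0154] yaw 85.69 w 0.0349 gf 0.0 F [ 0.8  0.3 -0.3]
rotvec deg [ 0.06 -0.01 -1.51] dp cm after [ 10.76  15.   -13.46] dp cm now axes [ 11.16  14.72 -13.44]
```

Call:
{"fn": "carry_out", "kwargs": {"moves": [{"angular":[0,0,0],"dp":[0,0,0],"gripper":6},{"angular":[0,0,0],"dp":[0,0,0],"gripper":6},{"angular":[0,0,0],"dp":[0,0,0],"gripper":6},{"angular":[0,0,0],"dp":[-0.35,0,0.5],"gripper":6},{"angular":[0,0,0],"dp":[0,0,0.5],"gripper":6},{"angular":[0,0,0],"dp":[0,0,0],"gripper":3.5},{"angular":[0,0,0],"dp":[0,0,0],"gripper":3.5},{"angular":[0,0,0],"dp":[0,0,0],"gripper":3.5},{"angular":[0,0,0],"dp":[0,0,0],"gripper":3.5}]}}

```text
clock: 4.65
eef_pos: [0.4333, 0.0488, 0.005]
tool_rot: [3.141, -0.0, 1.496]
force: [0.1, 0.1, 0.3]
grip_width: 0.035
gripper_force: 0.0
```

```bash
python3 - <<'E'
from h import *
plan(.589,.1525,.15,87.2)
d=shot('wrist'); cv2.imwrite('pics/w2.png',d['image'][:,:,::-1])
E
```

```text
t 4.65 pos [0.4333 0.0488 0.005 ] yaw 85.7 w 0.035 gf 0.0 F [0.1 0.1 0.3]
rotvec deg [ 0.02 -0.   -1.5 ] dp cm after [ 11.11  15.04 -14.5 ] dp cm now axes [ 11.51  14.75 -14.49]
```

View pics/w2.png

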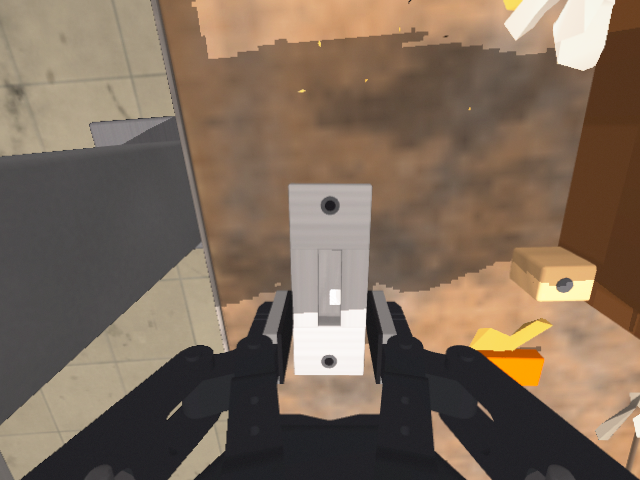

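```bash
python3 - <<'E'
from h import *
d=load('wrist'); P=cloud(d)
for r in (300,320,340,355,370,380):
    print(r,[(c,P[r,c].round(3).tolist()) for c in (270,278,284,288,291,300,360,370,375,382,390)])
print(d['world_from_camera'])
E
```

```text
300 [(270, [0.396, 0.031, -0.001]), (278, [0.413, 0.06, 0.054]), (284, [0.415, 0.06, 0.054]), (288, [0.417, 0.06, 0.054]), (291, [0.417, 0.056, 0.046]), (300, [0.418, 0.043, 0.024]), (360, [0.45, 0.041, 0.025]), (370, [0.452, 0.057, 0.053]), (375, [0.454, 0.058, 0.055]), (382, [0.457, 0.058, 0.055]), (390, [0.47, 0.025, -0.001])]
320 [(270, [0.412, 0.061, 0.071]), (278, [0.415, 0.06, 0.07]), (284, [0.418, 0.061, 0.071]), (288, [0.417, 0.053, 0.059]), (291, [0.416, 0.047, 0.05]), (300, [0.417, 0.031, 0.025]), (360, [0.449, 0.029, 0.024]), (370, [0.452, 0.048, 0.056]), (375, [0.452, 0.057, 0.069]), (382, [0.455, 0.057, 0.07]), (390, [0.458, 0.057, 0.069])]
340 [(270, [0.415, 0.062, 0.084]), (278, [0.416, 0.057, 0.079]), (284, [0.417, 0.053, 0.073]), (288, [0.416, 0.045, 0.061]), (291, [0.416, 0.04, 0.054]), (300, [0.416, 0.019, 0.024]), (360, [0.449, 0.016, 0.024]), (370, [0.451, 0.041, 0.059]), (375, [0.452, 0.05, 0.073]), (382, [0.454, 0.055, 0.079]), (390, [0.456, 0.058, 0.083])]
355 [(270, [0.416, 0.061, 0.092]), (278, [0.415, 0.051, 0.078]), (284, [0.417, 0.048, 0.075]), (288, [0.
[... 473 characters left out ...]
0.001]), (375, [0.451, 0.04, 0.077]), (382, [0.453, 0.045, 0.083]), (390, [0.453, 0.058, 0.099])]
380 [(270, [0.419, 0.066, 0.109]), (278, [0.414, 0.041, 0.08]), (284, [0.416, 0.039, 0.078]), (288, [0.4, -0.03, -0.001]), (291, [0.402, -0.03, -0.001]), (300, [0.408, -0.031, -0.001]), (360, [0.448, -0.032, 0.0]), (370, [0.455, -0.033, 0.0]), (375, [0.451, 0.036, 0.078]), (382, [0.453, 0.041, 0.084]), (390, [0.452, 0.063, 0.109])]
[[ 9.97188737e-01 -7.12709538e-02 -2.31316703e-02  4.40000513e-01]
 [-7.49251314e-02 -9.44618351e-01 -3.19503359e-01  1.30221649e-01]
 [ 9.20708897e-04  3.20338294e-01 -9.47302765e-01  1.83419878e-01]
 [ 0.00000000e+00  0.00000000e+00  0.00000000e+00  1.00000000e+00]]
```

```bash
python3 - <<'E'
from h import *
d=load('wrist'); P=cloud(d)
m=(abs(P[...,1]-.05)<.013)&(abs(P[...,0]-.4333)>.0165)&(abs(P[...,0]-.4333)<.035)&(P[...,2]>.028)&(d['depth']>0)
z=P[m][:,2]; print(np.percentile(z,[0,1,5,20,50]).round(4))
for s in(-1,1):
    mm=m&((P[...,0]-.4333)*s>0); i=np.argsort(P[mm][:,2])[:400:40]; print(P[mm][i].round(4), np.argwhere(mm)[i].tolist())
E
```

```text
[0.0413 0.0463 0.0523 0.0673 0.0882]
[[0.4162 0.0442 0.0413]
 [0.4161 0.0436 0.0464]
 [0.4151 0.0604 0.0484]
 [0.4156 0.0601 0.0498]
 [0.4162 0.0439 0.0509]
 [0.4159 0.0399 0.052 ]
 [0.4048 0.0573 0.053 ]
 [0.4049 0.0569 0.054 ]
 [0.4073 0.0569 0.0552]
 [0.4087 0.0569 0.0561]] [[316, 293], [323, 292], [293, 285], [295, 286], [328, 291], [337, 291], [306, 261], [308, 261], [309, 266], [310, 269]]
[[0.4511 0.0407 0.0417]
 [0.4522 0.0567 0.0456]
 [0.4519 0.0518 0.047 ]
 [0.462  0.0526 0.0488]
 [0.4614 0.0527 0.0498]
 [0.4539 0.0578 0.0508]
 [0.4517 0.0481 0.0519]
 [0.4508 0.0388 0.0527]
 [0.4651 0.0526 0.0536]
 [0.4526 0.0579 0.0545]] [[318, 366], [292, 368], [303, 368], [302, 391], [303, 390], [295, 373], [316, 369], [335, 368], [307, 400], [299, 371]]
```

The wrist picture and depth agree that the fingertips are at about z 0.045 while the reported TCP is at 0.005. So the tips lie about 4 cm behind the TCP at this opening and are above the plate. I'll go lower in guarded steps and measure the tips again.

Call:
{"fn": "carry_out", "kwargs": {"moves": [{"angular":[0,0,0],"dp":[0,0,0],"gripper":5.5},{"angular":[0,0,0],"dp":[0,0,0],"gripper":5.5},{"angular":[0,0,0],"dp":[0,0,0.4],"gripper":5.5},{"angular":[0,0,0],"dp":[0,0,0.4],"gripper":5.5},{"angular":[0,0,0],"dp":[0,0,0.4],"gripper":5.5},{"angular":[0,0,0],"dp":[0,0,0],"gripper":5.5}]}}

```text
clock: 5.45
eef_pos: [0.4327, 0.0488, -0.0076]
tool_rot: [-3.141, 0.0, 1.496]
force: [0.1, -0.2, -0.1]
grip_width: 0.0552
gripper_force: 0.0
```

```bash
cat >> h.py <<'E'
def tips():
    "lowest finger points along tool z behind TCP, seen by the wrist camera"
    o=manip.get_obs(); d=shot('wrist'); P=cloud(d)[d['depth']>0]
    L=Ro.from_euler('xyz',o['tool_rot']).inv().apply(P-o['eef_pos'])
    w=o['grip_width']/2
    m=(abs(L[:,0])<.012)&(abs(L[:,1])>w-.004)&(abs(L[:,1])<w+.02)&(P[:,2]>.03)
    print('w',o['grip_width'],'tip z in tool',np.percentile(L[m][:,2],[100,99,97]).round(4),'world',np.percentile(P[m][:,2],[0,1,3]).round(4),'inner y',np.percentile(abs(L[m][:,1]),[1,5,50]).round(4))
E
python3 - <<'E'
from h import *
plan(.433,.0485,-.024,85.3); tips()
E
```

```text
t 5.45 pos [ 0.4327  0.0488 -0.0076] yaw 85.69 w 0.0552 gf 0.0 F [ 0.1 -0.2 -0.1]
rotvec deg [-0.05  0.01  0.39] dp cm after [-0.02  0.03  1.64] dp cm now axes [-0.02  0.03  1.64]
w 0.05522205259093017 tip z in tool [-0.0393 -0.0434 -0.0468] world [0.0317 0.0358 0.0392] inner y [0.0257 0.0267 0.0335]
```

Call:
{"fn": "carry_out", "kwargs": {"moves": [{"angular":[0,0,0.3],"dp":[0,0,0.5],"gripper":5.5},{"angular":[0,0,0],"dp":[0,0,0.5],"gripper":5.5},{"angular":[0,0,0],"dp":[0,0,0.6],"gripper":5.5},{"angular":[0,0,0],"dp":[0,0,0],"gripper":5.5},{"angular":[0,0,0],"dp":[0,0,0],"gripper":3.5},{"angular":[0,0,0],"dp":[0,0,0],"gripper":3.5},{"angular":[0,0,0],"dp":[0,0,0],"gripper":3.5}], "newtons": 40}}

```text
clock: 6.38
eef_pos: [0.4333, 0.0488, -0.0229]
tool_rot: [3.141, -0.0, 1.49]
force: [-0.2, -0.1, 3.0]
grip_width: 0.0383
gripper_force: 40.5
```

Call:
{"fn": "carry_out", "kwargs": {"moves": [{"angular":[0,0,0],"dp":[0,0,-1],"gripper":3.5},{"angular":[0,0,0],"dp":[0,0,-3],"gripper":3.5},{"angular":[0,0,0],"dp":[0,0,-4],"gripper":3.5},{"angular":[0,0,0],"dp":[0,0,-2],"gripper":3.5},{"angular":[0,0,0],"dp":[0,0,0],"gripper":3.5}], "newtons": 50}}

```text
clock: 7.0
eef_pos: [0.4347, 0.049, 0.0786]
tool_rot: [3.138, -0.001, 1.49]
force: [-0.4, -0.1, -2.7]
grip_width: 0.038
gripper_force: 51.0
```

```bash
cat >> h.py <<'E'
def box(z0,z1,c,r):
    "min-area rectangle of wrist points in a height band near c, + plane tilt"
    d=load('wrist'); P=cloud(d)[d['depth']>0]
    m=(P[:,2]>z0)&(P[:,2]<z1)&(np.hypot(*(P[:,:2]-c).T)<r); Q=P[m]
    A=np.linalg.lstsq(np.c_[Q[:,:2]-c,np.ones(len(Q))],Q[:,2],rcond=None)[0]
    print(m.sum(),cv2.minAreaRect((Q[:,:2]*1000).astype(np.float32)),'slopes',A[:2].round(3),'z',A[2].round(4))
E
python3 - <<'E'
from h import *
plan(.589,.1525,.11,87.2); tips(); p=manip.get_obs()['eef_pos']
# plate top expected ~.125
box(.105,.135,p[:2],.065)
cv2.imwrite('pics/w3.png',load('wrist')['image'][:,:,::-1])
E
```

```text
t 7.0 pos [0.4347 0.049  0.0786] yaw 85.39 w 0.038 gf 50.95568597316742 F [-0.4 -0.1 -2.7]
rotvec deg [ 0.2  -0.04 -1.81] dp cm after [11.1  14.9  -3.14] dp cm now axes [11.56 14.55 -3.08]
w 0.038040726757720016 tip z in tool [-0.0397 -0.0445 -0.0466] world [0.1182 0.1231 0.1252] inner y [0.0155 0.0175 0.025 ]
20621 ((435.2817687988281, 48.8448600769043), (109.85118865966797, 65.46513366699219), 85.56047058105469) slopes [0.003 0.029] z 0.1239
```

View pics/w3.png

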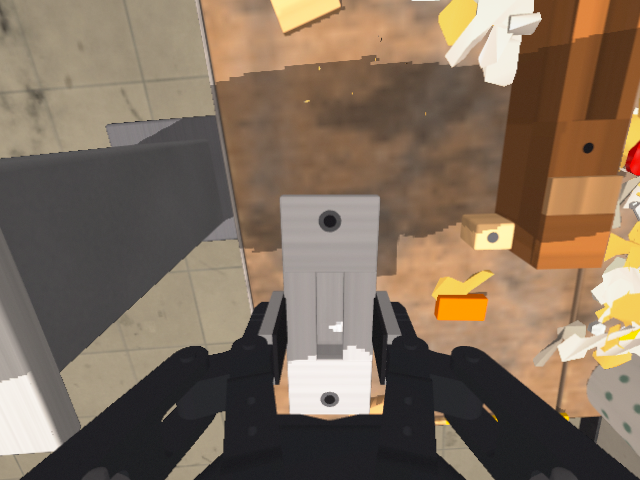

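The strike is held level, plate spanning (281–379, 195–412). Moving over the frame.

Call:
{"fn": "carry_out", "kwargs": {"moves": [{"angular":[0,0,-1.8],"dp":[0,0,-1],"gripper":3.5},{"angular":[0,0,0],"dp":[2.2,3,-1],"gripper":3.5},{"angular":[0,0,0],"dp":[2.2,3,0],"gripper":3.5},{"angular":[0,0,0],"dp":[2.2,3,0],"gripper":3.5},{"angular":[0,0,0],"dp":[2.2,3,0],"gripper":3.5},{"angular":[0,0,0],"dp":[2.2,2.9,0],"gripper":3.5},{"angular":[0,0,0],"dp":[0,0,0],"gripper":3.5},{"angular":[0,0,0],"dp":[0,0,0],"gripper":3.5}]}}

```text
clock: 8.05
eef_pos: [0.586, 0.1509, 0.0958]
tool_rot: [-3.139, 0.001, 1.523]
force: [0.0, -0.8, -2.2]
grip_width: 0.0381
gripper_force: 51.1
```

```bash
python3 - <<'E'
from h import *
plan(.589,.1525,.038,87.2); tips(); p=manip.get_obs()['eef_pos']
box(p[2]+.043,p[2]+.051,p[:2],.065)
d=load('wrist'); P=cloud(d)[d['depth']>0]
m=(P[:,2]>.052)&(P[:,2]<.067)&(abs(P[:,0]-.59)<.04)&(abs(P[:,1]-.1525)<.14); Q=P[m]
print(m.sum(),cv2.minAreaRect((Q[:,:2]*1000).astype(np.float32)))
a=np.radians(87.2);u=np.array([np.cos(a),np.sin(a)]);v=np.array([np.sin(a),-np.cos(a)])
s=(Q[:,:2]-[.589,.1525])@u; t=(Q[:,:2]-[.589,.1525])@v
for lo in np.arange(-.12,.13,.02):
    k=(s>lo)&(s<lo+.02)
    if k.sum()>50: print(lo.round(2),k.sum(),np.percentile(t[k],[1,99]).round(4),np.percentile(Q[k,2],[5,50,95]).round(4))
print('s range',s.min(),s.max())
t0=shot('top'); 
cv2.imwrite('pics/w4.png',np.hstack([cv2.resize(d['image'][:,:,::-1],(400,300)),cv2.resize(t0['image'][190:310,200:360,::-1],(400,300))]))
E
```

```text
t 8.05 pos [0.586  0.1509 0.0958] yaw 87.24 w 0.0381 gf 51.14010214805603 F [ 0.  -0.8 -2.2]
rotvec deg [-0.16  0.06  0.03] dp cm after [0.17 0.3  5.78] dp cm now axes [0.18 0.31 5.78]
w 0.038103841659987744 tip z in tool [-0.0403 -0.0446 -0.0466] world [0.136  0.1404 0.1424] inner y [0.0156 0.0176 0.025 ]
18001 ((586.8460693359375, 150.5074920654297), (110.39092254638672, 65.49381256103516), 87.25555419921875) slopes [-0.002 -0.001] z 0.1429
9733 ((594.9642333984375, 230.44329833984375), (83.54358673095703, 40.05356979370117), 87.25385284423828)
0.02 362 [-0.0175  0.0218] [0.0555 0.0564 0.0575]
0.04 1944 [-0.0174  0.0217] [0.0554 0.0565 0.0576]
0.06 2178 [-0.0174  0.0218] [0.0554 0.0564 0.0576]
0.08 2513 [-0.0174  0.0216] [0.0577 0.0612 0.0624]
0.1 2736 [-0.0174  0.0217] [0.0602 0.0614 0.0625]
s range 0.036380709575681715 0.11990051796959841
```

View pics/w4.png

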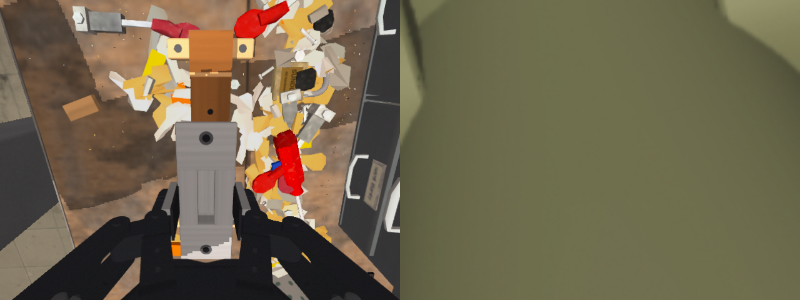

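The wrist view shows the strike above the frame with the frame's far end visible at (210,60). The top camera is blocked by the arm. I'll correct sideways by 4 mm, come down to just above the frame and measure again.

Call:
{"fn": "carry_out", "kwargs": {"moves": [{"angular":[0,0,0],"dp":[0.2,0.4,0],"gripper":3.5},{"angular":[0,0,0],"dp":[0,0,2],"gripper":3.5},{"angular":[0,0,0],"dp":[0,0,2],"gripper":3.5},{"angular":[0,0,0],"dp":[0,0,1],"gripper":3.5},{"angular":[0,0,0],"dp":[0,0,0],"gripper":3.5},{"angular":[0,0,0],"dp":[0,0,0],"gripper":3.5}]}}

```text
clock: 8.9
eef_pos: [0.5921, 0.1533, 0.0477]
tool_rot: [3.141, -0.0, 1.522]
force: [0.5, -0.0, -2.3]
grip_width: 0.0387
gripper_force: 51.1
```

```bash
cat >> h.py <<'E'
def frame(zt=None):
    plan(.589,.1525,.0,87.25); shot('wrist'); p=manip.get_obs()['eef_pos']
    d=load('wrist'); P=cloud(d)[d['depth']>0]
    a=np.radians(87.25);u=np.array([np.cos(a),np.sin(a)]);v=np.array([np.sin(a),-np.cos(a)]); c=np.array([.589,.1525])
    s=(P[:,:2]-c)@u; t=(P[:,:2]-c)@v; z=P[:,2]
    k=(z>.053)&(z<.066)&(s>.06)&(s<.13)&(abs(t)<.03); print('frame t',np.percentile(t[k],[1,99]).round(4),np.percentile(t[k],[1,99]).mean().round(4),'end s',np.percentile(s[k],99.7).round(4))
    zt=zt or p[2]+.0475
    print('tcp s,t',((p[:2]-c)@u).round(4),((p[:2]-c)@v).round(4))
    k=(abs(z-zt)<.003)&(s<.075)&(s>.02)&(abs(t)<.04); print('plate top z',np.median(z[k]),'t beyond fingers',np.percentile(t[k],[1,99]).round(4),np.percentile(t[k],[1,99]).mean().round(4),'end s',np.percentile(s[k],99.5).round(4))
E
python3 - <<'E'
from h import *
frame()
E
```

```text
t 8.9 pos [0.5921 0.1533 0.0477] yaw 87.19 w 0.0387 gf 51.120977997779846 F [ 0.5 -0.  -2.3]
rotvec deg [ 0.06 -0.02 -0.06] dp cm after [-0.09 -0.3   4.77] dp cm now axes [-0.1  -0.31  4.77]
frame t [-0.0174  0.0217] 0.0022 end s 0.1193
tcp s,t 0.001 0.0032
plate top z 0.09489214981544614 t beyond fingers [-0.0157  0.0233] 0.0038 end s 0.0555
```

Call:
{"fn": "carry_out", "kwargs": {"moves": [{"angular":[0,0,0],"dp":[-0.1,-0.16,0],"gripper":3.5},{"angular":[0,0,0],"dp":[0,0,0.5],"gripper":3.5},{"angular":[0,0,0],"dp":[0,0,0.5],"gripper":3.5},{"angular":[0,0,0],"dp":[0,0,0.4],"gripper":3.5},{"angular":[0,0,0],"dp":[0,0,0.4],"gripper":3.5},{"angular":[0,0,0],"dp":[0,0,0],"gripper":3.5}]}}

```text
clock: 9.7
eef_pos: [0.5894, 0.1522, 0.0284]
tool_rot: [-3.141, 0.0, 1.522]
force: [0.5, -0.3, -1.9]
grip_width: 0.0378
gripper_force: 51.1
```

```bash
python3 - <<'E'
from h import *
frame()
E
```

```text
t 9.7 pos [0.5894 0.1522 0.0284] yaw 87.19 w 0.0378 gf 51.13381862640381 F [ 0.5 -0.3 -1.9]
rotvec deg [-0.05  0.02 -0.06] dp cm after [ 0.03 -0.05  2.84] dp cm now axes [ 0.03 -0.04  2.84]
frame t [-0.0174  0.0217] 0.0021 end s 0.1198
tcp s,t -0.0002 0.0007
plate top z 0.0754957677486886 t beyond fingers [-0.0182  0.0208] 0.0013 end s 0.0543
```

Box is in the mortise with no side load. Lowering further, then releasing.

Call:
{"fn": "carry_out", "kwargs": {"moves": [{"angular":[0,0,0],"dp":[0.03,0.08,0.4],"gripper":3.5},{"angular":[0,0,0],"dp":[0,0,0.3],"gripper":3.5},{"angular":[0,0,0],"dp":[0,0,0.3],"gripper":3.5},{"angular":[0,0,0],"dp":[0,0,0],"gripper":3.5}]}}

```text
clock: 10.25
eef_pos: [0.5907, 0.1525, 0.0193]
tool_rot: [3.141, -0.0, 1.522]
force: [-1.2, -0.8, 2.4]
grip_width: 0.0382
gripper_force: 53.2
```

Call:
{"fn": "carry_out", "kwargs": {"moves": [{"angular":[0,0,0],"dp":[0,0,0],"gripper":4.6},{"angular":[0,0,0],"dp":[0,0,0],"gripper":5},{"angular":[0,0,0],"dp":[0,0,0],"gripper":5.5},{"angular":[0,0,0],"dp":[0,0,-2],"gripper":5.5},{"angular":[0,0,0],"dp":[0,0,-4],"gripper":5.5},{"angular":[0,0,0],"dp":[0,0,-2],"gripper":5.5},{"angular":[0,0,0],"dp":[0,0,0],"gripper":5.5}]}}

```text
clock: 11.12
eef_pos: [0.5922, 0.1529, 0.1007]
tool_rot: [3.138, -0.001, 1.522]
force: [0.3, -0.8, -1.3]
grip_width: 0.0548
gripper_force: 0.0
```

```bash
python3 - <<'E'
from h import *
frame(.062)
p=np.array([.591,.1525]); box(.0588,.0655,p,.054)
P=cloud(load('wrist')); d=load('wrist')
a=np.radians(87.25);u=np.array([np.cos(a),np.sin(a)]);v=np.array([np.sin(a),-np.cos(a)])
Q=P[d['depth']>0]; s=(Q[:,:2]-[.589,.1525])@u; t=(Q[:,:2]-[.589,.1525])@v-.0021
for lo in np.arange(-.12,.125,.01):
    k=(s>lo)&(s<lo+.01)&(abs(t)<.018)&(Q[:,2]<.08)
    if k.sum()>30: print(lo.round(3),k.sum(),np.median(Q[k,2]).round(4),end='; ')
cv2.imwrite('pics/w5.png',d['image'][:,:,::-1])
E
```

```text
t 11.125 pos [0.5922 0.1529 0.1007] yaw 87.2 w 0.0548 gf 0.0 F [ 0.3 -0.8 -1.3]
rotvec deg [ 0.2  -0.06 -0.06] dp cm after [-0.06 -0.32 10.07] dp cm now axes [-0.07 -0.36 10.07]
frame t [-0.0173  0.0218] 0.0022 end s 0.1194
tcp s,t 0.0003 0.0021
plate top z 0.06147109221329464 t beyond fingers [-0.0168  0.0223] 0.0027 end s 0.0544
7377 ((591.636962890625, 152.4682159423828), (107.60704040527344, 40.08880615234375), 87.19242858886719) slopes [0.001 0.   ] z 0.0615
-0.12 448 0.0615; -0.11 472 0.0614; -0.1 497 0.0615; -0.09 529 0.0613; -0.08 531 0.0611; -0.07 710 0.0603; -0.06 381 0.0611; -0.05 602 0.0615; -0.04 615 0.0614; -0.03 823 0.0612; -0.02 661 0.0611; -0.01 675 0.0611; -0.0 713 0.061; 0.01 654 0.0612; 0.02 741 0.0615; 0.03 822 0.0614; 0.04 866 0.0615; 0.05 909 0.0577; 0.06 904 0.0565; 0.07 965 0.0565; 0.08 1014 0.061; 0.09 1110 0.0614; 0.1 1120 0.0613; 0.11 1169 0.0614; 0.12 49 0.0178;
```

View pics/w5.png

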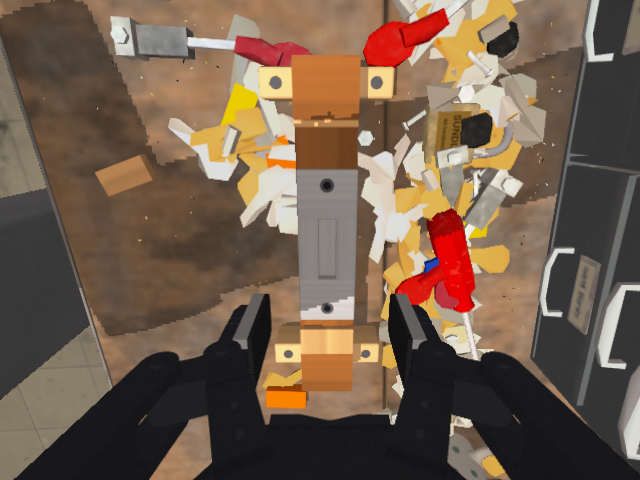

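Strike is seated: plate top at 0.0615, level, offsets under 1 mm; the wide gap shows at (326,148). Next the packer, seen at (123,175).

```bash
python3 - <<'E'
from h import *
plan(.433,.203,.05,107.2)
E
```

```text
t 11.175 pos [0.5911 0.1527 0.0991] yaw 87.19 w 0.0549 gf 0.0 F [ 0.  -0.3 -0.3]
rotvec deg [ 7.000e-02 -1.000e-02 -2.001e+01] dp cm after [  9.49 -13.62   4.91] dp cm now axes [  4.25 -16.05   4.9 ]
```

Call:
{"fn": "carry_out", "kwargs": {"moves": [{"angular":[0,0,-10],"dp":[0,0,0],"gripper":5.5},{"angular":[0,0,-10],"dp":[0,0,0],"gripper":5.5},{"angular":[0,0,0],"dp":[3.16,-4.54,0],"gripper":5.5},{"angular":[0,0,0],"dp":[3.16,-4.54,0],"gripper":5.5},{"angular":[0,0,0],"dp":[3.16,-4.54,0],"gripper":5.5},{"angular":[0,0,0],"dp":[0,0,2.5],"gripper":5.5},{"angular":[0,0,0],"dp":[0,0,2.5],"gripper":5.5},{"angular":[0,0,0],"dp":[0,0,0],"gripper":5.5},{"angular":[0,0,0],"dp":[0,0,0],"gripper":5.5}]}}

```text
clock: 12.3
eef_pos: [0.4324, 0.2027, 0.0488]
tool_rot: [-3.141, 0.0, 1.871]
force: [-0.1, -0.0, 0.3]
grip_width: 0.0547
gripper_force: 0.0
```

```bash
python3 - <<'E'
from h import *
plan(.433,.203,-.036,107.2); tips(); box(.005,.0145,np.array([.433,.203]),.035)
E
```

```text
t 12.3 pos [0.4324 0.2027 0.0488] yaw 107.18 w 0.0547 gf 0.0 F [-0.1 -0.   0.3]
rotvec deg [-0.05  0.   -0.02] dp cm after [0.01 0.07 8.48] dp cm now axes [0.01 0.08 8.48]
w 0.05466294792403069 tip z in tool [-0.0395 -0.0433 -0.0467] world [0.0883 0.0921 0.0955] inner y [0.0257 0.027  0.0332]
1738 ((433.3406066894531, 203.34033203125), (39.81032180786133, 21.40987777709961), 17.433778762817383) slopes [ 0.011 -0.031] z 0.0093
```

Call:
{"fn": "carry_out", "kwargs": {"moves": [{"angular":[0,0,-0.2],"dp":[0.03,0.08,3],"gripper":5.5},{"angular":[0,0,0],"dp":[0,0,3],"gripper":5.5},{"angular":[0,0,0],"dp":[0,0,1.5],"gripper":5.5},{"angular":[0,0,0],"dp":[0,0,0.6],"gripper":5.5},{"angular":[0,0,0],"dp":[0,0,0.3],"gripper":5.5},{"angular":[0,0,0],"dp":[0,0,0],"gripper":5.5}]}}

```text
clock: 13.1
eef_pos: [0.4338, 0.2036, -0.0345]
tool_rot: [3.141, -0.0, 1.874]
force: [0.5, 0.2, 0.7]
grip_width: 0.0549
gripper_force: 0.0
```

Call:
{"fn": "carry_out", "kwargs": {"moves": [{"angular":[0,0,0],"dp":[0,0,0],"gripper":3.5},{"angular":[0,0,0],"dp":[0,0,0],"gripper":3.5},{"angular":[0,0,0],"dp":[0,0,0],"gripper":3.5},{"angular":[0,0,0],"dp":[0,0,0],"gripper":3.5}], "newtons": 25}}

```text
clock: 13.6
eef_pos: [0.4338, 0.2036, -0.0343]
tool_rot: [3.14, -0.0, 1.874]
force: [-0.1, -0.7, 6.4]
grip_width: 0.0391
gripper_force: 25.4
```

Call:
{"fn": "carry_out", "kwargs": {"moves": [{"angular":[0,0,0],"dp":[0,0,-2],"gripper":3.5},{"angular":[0,0,0],"dp":[0,0,-4],"gripper":3.5},{"angular":[0,0,10],"dp":[0,0,-5],"gripper":3.5},{"angular":[0,0,10],"dp":[0,0,-2.5],"gripper":3.5},{"angular":[0,0,0],"dp":[0,0,0],"gripper":3.5},{"angular":[0,0,0],"dp":[0,0,0],"gripper":3.5}]}}

```text
clock: 14.35
eef_pos: [0.4327, 0.2031, 0.0992]
tool_rot: [-3.141, 0.0, 1.527]
force: [-0.4, -0.6, -1.1]
grip_width: 0.0393
gripper_force: 25.5
```

```bash
python3 - <<'E'
from h import *
c=np.array([.589,.1525]);a=np.radians(87.25);u=np.array([np.cos(a),np.sin(a)]);v=np.array([np.sin(a),-np.cos(a)])
g=c+.0678*u+.0021*v; print(g)
plan(*g,.06,87.25); shot('wrist'); p=manip.get_obs()['eef_pos']; box(p[2]+.040,p[2]+.048,p[:2],.018)
d=load('wrist'); cv2.imwrite('pics/w6.png',d['image'][200:440,160:480,::-1])
E
```

```text
[0.5943505  0.22012117]
t 14.35 pos [0.4327 0.2031 0.0992] yaw 87.51 w 0.0393 gf 25.54738998413086 F [-0.4 -0.6 -1.1]
rotvec deg [-0.04  0.02  0.26] dp cm after [ 2.48 16.07  3.92] dp cm now axes [ 2.41 16.08  3.91]
3221 ((432.3216857910156, 203.49295043945312), (22.364282608032227, 35.700870513916016), 87.07376098632812) slopes [-0.001 -0.039] z 0.1427
```

View pics/w6.png

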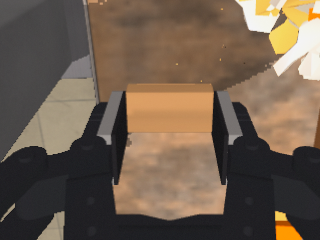

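Packer held square between the tips, at (170,108) in the crop. Moving above the gap.

Call:
{"fn": "carry_out", "kwargs": {"moves": [{"angular":[0,0,0.25],"dp":[0.6,4,0],"gripper":3.5},{"angular":[0,0,0],"dp":[0.6,4,0],"gripper":3.5},{"angular":[0,0,0],"dp":[0.6,4,0],"gripper":3.5},{"angular":[0,0,0],"dp":[0.65,4.05,0],"gripper":3.5},{"angular":[0,0,0],"dp":[0,0,2],"gripper":3.5},{"angular":[0,0,0],"dp":[0,0,2],"gripper":3.5},{"angular":[0,0,0],"dp":[0,0,0],"gripper":3.5},{"angular":[0,0,0],"dp":[0,0,0],"gripper":3.5}]}}

```text
clock: 15.4
eef_pos: [0.5944, 0.2199, 0.0596]
tool_rot: [-3.141, 0.0, 1.521]
force: [0.7, 0.5, -0.4]
grip_width: 0.0387
gripper_force: 25.6
```

```bash
cat >> h.py <<'E'
def pk():
    c=np.array([.589,.1525]);a=np.radians(87.25);u=np.array([np.cos(a),np.sin(a)]);v=np.array([np.sin(a),-np.cos(a)])
    g=c+.0678*u+.0021*v
    plan(*g,.0235,87.25); shot('wrist'); d=load('wrist'); P=cloud(d)[d['depth']>0]; p=manip.get_obs()['eef_pos']
    s=(P[:,:2]-c)@u; t=(P[:,:2]-c)@v; z=P[:,2]; T=p[2]+.0435
    k=(abs(z-T)<.003)&(abs(t-.002)<.017)&(abs(s-.068)<.02); q=lambda x:np.percentile(x,[1,99]).round(4)
    print('tcp s,t',((p[:2]-c)@u).round(4),((p[:2]-c)@v).round(4))
    print('packer top',np.median(z[k]).round(4),'s',q(s[k]))
    k=(z>.052)&(z<.066)&(s>.085)&(s<.13)&(abs(t)<.03); print('frame t',q(t[k]),'end',q(s[k])[1])
    k=(abs(z-.0575)<.002)&(abs(t-.002)<.015)&(abs(s-.068)<.02); print('floor visible s',q(s[k]) if k.sum()>20 else None)
    k=(abs(z-.0615)<.002)&(abs(t-.002)<.015)&(s<.065)&(s>.03); print('plate end s',q(s[k]) if k.sum()>20 else None)
E
python3 - <<'E'
from h import *
pk()
E
```

```text
t 15.4 pos [0.5944 0.2199 0.0596] yaw 87.17 w 0.0387 gf 25.56373804807663 F [ 0.7  0.5 -0.4]
rotvec deg [-0.05  0.02 -0.08] dp cm after [ 0.02 -0.    3.61] dp cm now axes [0.02 0.   3.61]
tcp s,t 0.0678 0.0026
packer top 0.1032 s [0.0575 0.0784]
frame t [-0.0174  0.0218] end 0.1196
floor visible s [0.0595 0.0783]
plate end s None
```

Call:
{"fn": "carry_out", "kwargs": {"moves": [{"angular":[0,0,0],"dp":[0,0,1],"gripper":3.5},{"angular":[0,0,0],"dp":[0,0,1],"gripper":3.5},{"angular":[0,0,0],"dp":[0,0,0.6],"gripper":3.5},{"angular":[0,0,0],"dp":[0,0,0.4],"gripper":3.5},{"angular":[0,0,0],"dp":[0,0,0.4],"gripper":3.5},{"angular":[0,0,0],"dp":[0,0,0],"gripper":3.5}]}}

```text
clock: 16.2
eef_pos: [0.5945, 0.2199, 0.0256]
tool_rot: [-3.141, 0.0, 1.521]
force: [0.5, -0.0, -0.2]
grip_width: 0.0396
gripper_force: 25.6
```

```bash
python3 - <<'E'
from h import *
pk()
E
```

```text
t 16.2 pos [0.5945 0.2199 0.0256] yaw 87.15 w 0.0396 gf 25.568137764930725 F [ 0.5 -0.  -0.2]
rotvec deg [-0.03  0.01 -0.1 ] dp cm after [ 0.02 -0.02  0.21] dp cm now axes [ 0.02 -0.02  0.21]
tcp s,t 0.0677 0.0025
packer top 0.0692 s [0.0575 0.0784]
frame t [-0.0174  0.0218] end 0.1197
floor visible s [0.0761 0.0786]
plate end s [0.0302 0.052 ]
```

Call:
{"fn": "carry_out", "kwargs": {"moves": [{"angular":[0,0,0],"dp":[0,0,0.2],"gripper":3.5},{"angular":[0,0,0],"dp":[0,0,0],"gripper":3.5},{"angular":[0,0,0],"dp":[0,0,0],"gripper":4.6},{"angular":[0,0,0],"dp":[0,0,0],"gripper":5.5},{"angular":[0,0,0],"dp":[0,0,0],"gripper":5.5},{"angular":[0,0,0],"dp":[0,0,-2],"gripper":5.5},{"angular":[0,0,0],"dp":[0,0,-5],"gripper":5.5},{"angular":[0,0,0],"dp":[0,0,-1],"gripper":5.5},{"angular":[0,0,0],"dp":[-6,0,0],"gripper":2},{"angular":[0,0,0],"dp":[0,0,0],"gripper":0}]}}

```text
clock: 17.5
eef_pos: [0.591, 0.1569, 0.1035]
tool_rot: [-3.141, 0.001, 1.517]
force: [-0.1, 1.3, 1.0]
grip_width: 0.019
gripper_force: 0.0
```

```bash
python3 - <<'E'
from h import *
pk(); frame(.0615); box(.0645,.0705,np.array([.5943,.2201]),.03)
d=load('wrist'); cv2.imwrite('pics/w7.png',d['image'][:,:,::-1])
E
```

```text
t 17.5 pos [0.591  0.1569 0.1035] yaw 86.93 w 0.019 gf 0.0 F [-0.1  1.3  1. ]
rotvec deg [-0.06  0.08 -0.32] dp cm after [6.33 0.03 8.  ] dp cm now axes [6.34 0.   7.99]
tcp s,t 0.0062 0.002
  return _methods._mean(a, axis=axis, dtype=dtype,
  ret = ret.dtype.type(ret / rcount)
Traceback (most recent call last):
  File "h.py", line 53, in pk
    print('packer top',np.median(z[k]).round(4),'s',q(s[k]))
                                                    ~^^^^^^
  File "h.py", line 51, in <lambda>
    k=(abs(z-T)<.003)&(abs(t-.002)<.017)&(abs(s-.068)<.02); q=lambda x:np.percentile(x,[1,99]).round(4)
                                                                       ~~~~~~~~~~~~~^^^^^^^^^^
IndexError: index -1 is out of bounds for axis 0 with size 0
```

Call:
{"fn": "carry_out", "kwargs": {"moves": [{"angular":[0,0,0],"dp":[0,0,0],"gripper":0},{"angular":[0,0,0],"dp":[0,0,0],"gripper":0},{"angular":[0,0,0],"dp":[0,0,0],"gripper":0}]}}

```text
clock: 17.92
eef_pos: [0.5916, 0.1608, 0.1037]
tool_rot: [-3.141, -0.0, 1.522]
force: [0.4, 0.2, -0.2]
grip_width: -0.0003
gripper_force: 0.0
```

```bash
python3 - <<'E'
from h import *
frame(.0615); box(.0645,.0705,np.array([.5943,.2201]),.03)
o=manip.get_obs(); d=load('wrist'); P=cloud(d)[d['depth']>0]; L=Ro.from_euler('xyz',o['tool_rot']).inv().apply(P-o['eef_pos'])
m=(abs(L[:,0])<.013)&(abs(L[:,1])<.025)&(P[:,2]>.08); print('shut tip z',np.percentile(L[m][:,2],[100,99.5,98,95]).round(4), 'y',np.percentile(L[m][:,1],[1,99]).round(4))
cv2.imwrite('pics/w7.png',d['image'][:,:,::-1])
E
```

```text
t 17.925 pos [0.5916 0.1608 0.1037] yaw 87.2 w -0.0003 gf 0.0 F [ 0.4  0.2 -0.2]
rotvec deg [-0.01 -0.   -0.05] dp cm after [-0.84 -0.22 10.37] dp cm now axes [-0.84 -0.22 10.37]
frame t [-0.0173  0.022 ] 0.0023 end s 0.1194
tcp s,t 0.0083 0.0022
plate top z 0.06146332057221038 t beyond fingers [-0.0169  0.0223] 0.0027 end s 0.0547
2154 ((595.3480224609375, 219.74620056152344), (20.811153411865234, 39.81554412841797), 87.93580627441406) slopes [-0.002 -0.005] z 0.0664
shut tip z [-0.0393 -0.0422 -0.0461 -0.0521] y [-0.0246  0.0247]
```

View pics/w7.png

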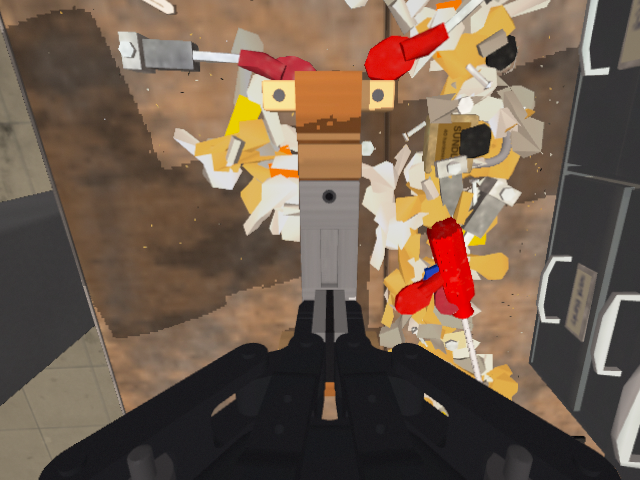

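Packer lies flat and square in the gap at (328,160), top about 0.0665; the strike is still seated. Now I press the strike with a finger on each side of the slot.

Call:
{"fn": "carry_out", "kwargs": {"moves": [{"angular":[0,0,0],"dp":[-0.86,0.03,0],"gripper":2.2},{"angular":[0,0,0],"dp":[0,0,3],"gripper":2.2},{"angular":[0,0,0],"dp":[0,0,3],"gripper":2.2},{"angular":[0,0,0],"dp":[0,0,1],"gripper":2.2},{"angular":[0,0,0],"dp":[0,0,0.3],"gripper":2.2},{"angular":[0,0,0],"dp":[0,0,0],"gripper":2.2},{"angular":[0,0,0],"dp":[0,0,0],"gripper":2.2}]}}

```text
clock: 18.85
eef_pos: [0.5925, 0.1517, 0.0321]
tool_rot: [3.14, -0.001, 1.521]
force: [-0.6, -0.2, 0.3]
grip_width: 0.0221
gripper_force: 0.0
```

Call:
{"fn": "carry_out", "kwargs": {"moves": [{"angular":[0,0,0],"dp":[0,-0.08,0.3],"gripper":2.2},{"angular":[0,0,0],"dp":[0,0,0.2],"gripper":2.2},{"angular":[0,0,0],"dp":[0,0,0.2],"gripper":2.2},{"angular":[0,0,0],"dp":[0,0,0],"gripper":2.2},{"angular":[0,0,0],"dp":[0,0,0],"gripper":2.2}]}}

```text
clock: 19.48
eef_pos: [0.5909, 0.1515, 0.0257]
tool_rot: [3.141, -0.0, 1.521]
force: [-5.5, -0.5, 14.6]
grip_width: 0.0217
gripper_force: 7.0
```

Call:
{"fn": "carry_out", "kwargs": {"moves": [{"angular":[0,0,0],"dp":[0,-0.03,0.05],"gripper":2.2},{"angular":[0,0,0],"dp":[0,0,0],"gripper":2.2},{"angular":[0,0,0],"dp":[0,0,0],"gripper":2.2},{"angular":[0,0,0],"dp":[0,0,0],"gripper":2.2},{"angular":[0,0,0],"dp":[0,0,0],"gripper":2.2},{"angular":[0,0,0],"dp":[0,0,0],"gripper":2.2}]}}

```text
clock: 20.23
eef_pos: [0.5909, 0.1516, 0.0256]
tool_rot: [3.14, -0.0, 1.521]
force: [-4.9, -2.0, 17.3]
grip_width: 0.0222
gripper_force: 8.4
```

```bash
python3 - <<'E'
from h import *
frame(.0615); box(.0645,.0705,np.array([.5943,.2201]),.03)
o=manip.get_obs(); print(o['force'],o['wrist_torque'],o['dq'].round(4))
E
```

```text
t 20.225 pos [0.5909 0.1516 0.0256] yaw 87.15 w 0.0222 gf 8.44522338200477 F [-4.9 -2.  17.3]
rotvec deg [ 0.08 -0.02 -0.1 ] dp cm after [ 0.09 -0.19  2.56] dp cm now axes [ 0.08 -0.19  2.56]
frame t [-0.0173  0.0218] 0.0022 end s 0.1197
tcp s,t -0.0009 0.0019
plate top z 0.06142230895769296 t beyond fingers [-0.0169  0.0221] 0.0026 end s 0.0547
5404 ((595.3960571289062, 220.14329528808594), (21.189393997192383, 40.072296142578125), 87.08908081054688) slopes [ 0.    -0.004] z 0.0664
[-5.76966856 -2.41281459 17.02287129] [-0.42598535  1.28265081  0.02855858] [0.0007 0.0001 0.0007 0.0001 0.0007 0.0002]
```

```bash
python3 -c "
from station import manip
print(manip.close_job())"
```

```text
the job is handed in; nothing more can be done
None
```

The job is handed in at 20 s of the 58 s allowed: the strike is seated level and held pressed at about 17 N, and the packer lies flat and square in the wide gap, released and within about 1 mm of the frame faces; no verdict came back, and the other things' positions were not re-measured.

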